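Scan the filter carton and click the scanner into its dock

TASK

Book the oil filter in: pick up the orange hand scanner, hold it upright and steady for about a second over the code label on top of the red carton with its lens (in its foot) looking straight down at the label from a few centimetres above, and then push the scanner foot first into the grey charging dock until it snaps in. Keep hold of the scanner and keep pressing it down so that the dock's sprung contact pad stays nearly fully pushed in; the program finishes while still holding and pressing. Do not drop or lay down the scanner, and leave the carton and the loose things around (bearing, tape roll, oil can) where they are.

Things in the scene. Friction and masses are not known exactly. Their poses are not given: they have to be found in the camera images.
- scanner: Hand scanner, 44 x 30 mm across, 125 mm tall, about 0.16 kg, standing loose and upright on its foot. Origin: centre of the underside; z up through it. Orange handle with upright flat sides from 45 to 125 mm above the underside, 44 mm along its x, 30 mm along its y: grasp across y, about 90 mm above the underside. Round below the handle, so its yaw in the dock does not matter.
- scanner_lens (a point): Centre of the lens, which looks down out of the foot: same point and axes as the scanner's origin. Above it: foot, a cone of 13 mm radius at the underside widening to 17 mm at 6 mm height, 17 mm up to 8 mm; waist of 13 mm radius from 8 to 30 mm; collar of 17 mm radius from 30 to 45 mm.
- filter_box: Red oil filter carton, 76 x 66 x 88 mm high, 0.16 kg, loose on the bench. Origin: centre of its underside, z up.
- label_centre (a point): Centre of the white 46 mm square code label on the carton's top, 88 mm above the bench; z is the label's normal, up. A reading needs the lens within 12 mm sideways of this point, 25 to 90 mm above it, the scanner held upright within 0.15 rad and almost still, for 0.8 s.
- dock: Charging dock, fixed to the bench: black base plate 104 x 104 x 7 mm and on it a grey block 84 x 84 mm, top 45 mm above the bench, with a round upright socket of 37 mm diameter in its middle. Origin: centre of the underside, z up. Two sprung rollers stand out of the socket's wall at the dock's +y and -y sides, axes 29 mm above the bench, 27 mm between them.
- dock_mouth (a point): Centre of the socket's mouth, 45 mm above the bench, z up. Going in, the foot meets the rollers with the scanner's underside about 29 mm above the bench and takes up to about 8 N to push them apart; from about 22 mm on the force falls away suddenly and they snap into the waist and pull the scanner down to about 17 mm. Let go, it would stay at about 16 mm. Hard stop: 12 mm.
- dock_pad (a joint): Travel of the sprung brass contact pad at the bottom of the socket: 0 = up (its top 17 mm above the bench), 0.005 = fully down (12 mm above the bench). It takes 2 N per mm, 10 N fully down. When the scanner is snapped in but not pressed it reads about 0.001; it must be kept above 0.003.
- bearing: Bystander: loose ball bearing lying flat, 52 mm diameter, 15 mm high. Origin: centre of its underside.
- tape_roll: Bystander: loose black tape roll lying flat, 89 mm diameter, 19 mm high. Origin: centre of its underside.
- oil_can: Bystander: loose green oil can with a thin spout, 69 x 132 x 167 mm. Origin: centre of its underside.
Things that resemble listed ones, but are neither listed nor needed, are in the scene too. Several things look just like the scanner: the one meant starts farthest to the robot's right. Leave any blue look-alike of the filter_box alone.

How it is judged:
On the way, in this order (a step that is already met when the one before it is completed fails the run):
1. the held scanner is upright and still, its lens 25 to 90 mm above the code label and within 12 mm of its centre sideways, for 0.8 s (z of scanner_lens in the frame of label_centre between 0.025 and 0.09 m and horizontal distance between scanner_lens and label_centre below 0.012 m and angle between scanner's own z axis and vertical below 0.15 rad and contact force between the fingers and scanner above 1 N and linear speed of scanner below 0.03 m/s), for 0.8 s.
2. the scanner has snapped into the dock: in the socket, upright, its underside less than 17 mm above the dock's underside (z of scanner in the frame of dock below 0.017 m and horizontal distance between scanner and dock below 0.005 m and angle between scanner's own z axis and vertical below 0.12 rad), for 0.2 s.
At the end, for the whole second after the job is handed in: The scanner is snapped into the dock (underside less than 14.5 mm above the dock's underside, within 5 mm of the socket's axis, upright within 0.12 rad), still, the robot's fingers touch it with more than 1 N and still press it so that the contact pad stays more than 3 mm down (value of joint dock_pad above 0.003 m and z of scanner in the frame of dock below 0.0145 m and horizontal distance between scanner and dock below 0.005 m and angle between scanner's own z axis and vertical below 0.12 rad and contact force between the fingers and scanner above 1 N and linear speed of scanner below 0.02 m/s); the arm keeps its last pose, push and grip.
It fails at once if the scanner is dropped on its side or laid down (tilted more than 0.6 rad) (angle between scanner's own z axis and vertical above 0.6 rad).
It fails at once if the carton is shoved more than 30 mm (distance of filter_box from where it was at the start of the episode above 0.03 m).
It fails at once if a bystander is moved more than 30 mm (distance of any of bearing, tape_roll, oil_can from where it was at the start of the episode above 0.03 m).
It also fails if it takes over 48 s, if anything falls off the work surface, if the arm or the gripper's body presses on something with over 40 N, if the wrist force passes 120 N, or if a joint passes its speed limit or range.

ROBOT

A 6-joint arm with a two-finger parallel gripper is mounted at the origin on a cart in front of the work surface, level with it; the furniture and walls round the work are solid. World frame = base frame: x ahead of the robot, y to its left, z up, the work surface at z = 0. Lengths are in m, angles in rad, forces in N, time in s.
With the tool pointing down it reaches from about 0.35 to 0.875 m from the base axis. Payload 4.2 kg.
Tool frame: the origin (TCP) lies midway between the tips of the shut fingers; the grasp point (between the pads) lies 19 mm behind it (arm.grip_point_offset is the distance from the TCP to the grasp point, in m); z points along the fingers, y is the line along which they close (so a half turn about z gives the same grasp; the last joint's range is limited). The gripper opens to 85 mm and grips with 20 to 120 N. Pads are 22 mm wide; open, the fingers measure 114 mm over their backs; the gripper's body (76 mm by 85 mm) begins 54 mm behind the grasp point. The pads swing forward as they close: fully open they stand 13 mm farther back than shut.
Start: joints at [-1.046, 0.385, 0.008, 0, -1.194, -0.259], TCP at [0.164, -0.603, 0.192] pointing down, gripper open.
Joint ranges: [-3.14, 3.14], [-1.21, 2.06], [-1.07, 1.41], [-3.16, 2.05], [-2.99, -0.16], [-3.1, 3.1]. Speed limits (rad/s): [2.79, 2.79, 3.14, 3.14, 3.14, 3.14].

INTERFACE

Orientations are given as a rotation vector (axis times angle).
In Python, from workcell import monitor, cams, arm gives the robot as it stands. The module is installed in compiled form; this text tells all that it offers.
- The arm moves only by the tool send_rows, never from a script. Its argument "deltas" is a list that holds one entry, the list of rows, each a list of 7 numbers: the shift along the world's x, y, z in cm, then the turn, a rotation vector about the world's x, y, z in degrees, then the gripper's target within -1 to 1 (shut at 1, half-way at 0, fully open at -1). In form: [[[dx, dy, dz, rx, ry, rz, claw], ...]]. A call has 1 to 12 rows; each row is the pose to reach, as a shift and turn from the pose commanded when the call began; what a row does not reach only later rows make up. A row lasts 1/10 s, in which the tool goes at most 50 mm and 8.59 degrees, less where a joint would pass 70% of its speed; a pose out of reach is approached as far as the arm can. A call with a gripper value outside its range is refused whole. The fingers move at their own pace and stop on an object; "grip_force" is the grip in N (left out, the last holds). Time passes only in rows, so rows that repeat a pose let the fingers close. It gives the time, the measured TCP pose, the force, the opening and the grip force at its end, in the units of the state.
- monitor.get_obs(): the state, without advancing time (a new reading comes with each control period).
- cams.snapshot(name): name is "scene" or "side" or "wrist"; returns a dict with "color" (384x512x3 uint8, blue, green, red), "intrinsics" (3x3 intrinsics, pixels), "k1" (the pictures are not rectified: a ray, as slopes to the right and down, at radius r is drawn at 1 + k1 r^2 times it, then the intrinsics apply), "eye" and "orientation" of the camera in the world. Camera axes: x right, y up, looking along -z (the intrinsics and any distortion apply to the point x, -y, -z); pixel columns grow to the right and rows downward; lengths in m; the calibration is good to about 2 mm. A picture is of the moment at which its call begins. There is no depth.
- arm.close_job(): hands the job in; it is judged then, once.
Trained networks look in a picture, given as the dict that the camera call returned (one of the last four; its "shot" number tells which), for a name from the list of things; names that differ only in an ending like _2 or _b are one class to them, and where a whole thing is asked for, a point or a joint stands for the part that bears it (a point fixed in the world has none). Each returns a list of dicts, best first, with "score" (0 to 1); they miss things now and then, are a little off and sometimes report something else, mostly with a low value. They report only what shows in the picture. A call takes as long as a camera call. They do not tell look-alikes from the thing itself.
- cams.silhouettes(picture, thing): "region" (384x512 bool, what is visible of it) and "at" ([column, row] in pixels, amid what is visible of it).
The state is a dict: "time_s": time; "q": joint angles; "qvel": joint speeds; "tau": joint torques, N m; "eef_pos": TCP position; "eef_rot": TCP orientation; "ft_force": force on the tool from outside, world axes, zero at the start; "wrist_torque": the same for the moment, N m; "gripper_width": finger opening in m; "finger_force": force on a finger pad.
Only numpy, scipy, OpenCV 4.12 (cv2) and the standard library are available. Lean on these libraries where they do the work, as an engineer would, in place of code of your own. Each camera call takes 0.05 s, during which the arm holds its last target. There are 200 camera calls.

## Working session

There is one attempt and no reset: what is moved stays moved. The work goes in short steps, Python scripts to look and compute and a tool call to move; the robot and the scene stay as the last step left them, time stands still between calls to the robot, and variables do not carry over. Pictures are saved under pics/ and viewed, at most 10 in all, crops included, and the job is handed in when it is done.

Besides the shell and the picture viewer there is one more tool, called as name(argument=value, ...) on one line, values as JSON. send_rows: Moves the arm, as the interface text tells. Its arguments: {"type":"object","properties":{"deltas":{"type":"array","items":{"type":"array","items":{"type":"array","items":{"type":"number"}}}},"grip_force":{"type":"number"}},"required":["deltas"]}

```bash
mkdir -p pics
cat > h.py <<'E'
import numpy as np, cv2
from scipy.spatial.transform import Rotation as R
from workcell import monitor, cams, arm
def rot(p):
    o=np.array(p["orientation"],float)
    return o if o.shape==(3,3) else R.from_rotvec(o).as_matrix() if o.size==3 else R.from_quat(o).as_matrix()
def ray(p,uv):
    K=np.array(p["intrinsics"]);k=float(p["k1"])
    d=np.array([(uv[0]-K[0,2])/K[0,0],(uv[1]-K[1,2])/K[1,1]]);s=d.copy()
    for _ in range(30): s=d/(1+k*(s@s))
    return np.array(p["eye"]),rot(p)@np.array([s[0],-s[1],-1])
def atz(p,uv,z):
    e,d=ray(p,uv);return e+d*(z-e[2])/d[2]
def proj(p,X):
    K=np.array(p["intrinsics"]);c=rot(p).T@(np.array(X)-np.array(p["eye"]))
    s=np.array([c[0],-c[1]])/-c[2];s=s*(1+p["k1"]*(s@s));return np.array([K[0,0]*s[0]+K[0,2],K[1,1]*s[1]+K[1,2]])
E
python3 - <<'E'
from h import *
o=monitor.get_obs();print({k:np.round(v,3) for k,v in o.items()})
ims=[]
for n in("scene","side"):
    p=cams.snapshot(n);ims.append(p["color"]);print(n,p["eye"],p["orientation"],p["k1"],p["intrinsics"])
    cv2.imwrite(f"pics/{n}0.png",p["color"])
    for t in("scanner","filter_box","dock","bearing","tape_roll","oil_can","label_centre"):
        for d in cams.silhouettes(p,t): 
            ys,xs=np.nonzero(d["region"]);print(n,t,round(d["score"],2),np.round(d["at"]),xs.min(),xs.max(),ys.min(),ys.max(),np.round(atz(p,d["at"],.045),3))
E
```

```text
{'time_s': np.float64(0.0), 'q': array([-1.046,  0.386,  0.007, -0.   , -1.194, -0.259]), 'qvel': array([-0.001, -0.   ,  0.001, -0.001,  0.   , -0.001]), 'tau': array([-1.0000e-03, -3.9229e+01,  1.8841e+01,  4.1860e+00, -5.0000e-03,
       -0.0000e+00]), 'eef_pos': array([ 0.164, -0.602,  0.19 ]), 'eef_rot': array([ 4.160e-01, -3.114e+00, -3.000e-03]), 'ft_force': array([-0.431,  0.096,  0.103]), 'wrist_torque': array([-0.056,  0.021, -0.018]), 'finger_force': np.float64(0.0), 'gripper_width': np.float64(0.085)}
scene [-9.35420811e-04  8.20911033e-01  1.03843285e+00] [ 0.30863718 -0.9993224  -2.33835704] 0.006963549045517714 [[432.62728734   0.         256.25542669]
 [  0.         432.62728734 189.66940069]
 [  0.           0.           1.        ]]
scene scanner 0.78 [254. 191.] 248 260 174 207 [ 0.597 -0.011  0.045]
scene scanner 0.78 [222. 196.] 215 226 181 213 [0.666 0.071 0.045]
scene scanner 0.6 [289. 225.] 281 297 214 245 [0.422 0.047 0.045]
scene filter_box 0.93 [180. 291.] 162 202 268 316 [0.529 0.415 0.045]
scene dock 0.96 [312. 180.] 294 331 166 199 [ 0.47  -0.171  0.045]
[... 561 characters left out ...]
662 0.041 0.045]
side scanner 0.61 [307. 212.] 300 315 195 231 [0.41  0.039 0.045]
side filter_box 0.83 [231. 273.] 216 253 247 295 [0.523 0.429 0.045]
side filter_box 0.59 [268. 246.] 252 288 227 271 [0.472 0.276 0.045]
side dock 0.98 [301. 188.] 289 318 179 199 [ 0.473 -0.137  0.045]
side bearing 0.54 [197. 234.] 189 206 228 239 [0.691 0.281 0.045]
side tape_roll 0.59 [224. 184.] 216 238 179 192 [ 0.754 -0.08   0.045]
side oil_can 0.54 [259. 164.] 252 267 147 171 [ 0.697 -0.323  0.045]
side oil_can 0.42 [267. 248.] 253 288 229 271 [0.469 0.288 0.045]
side label_centre 0.86 [238. 272.] 216 253 247 295 [0.507 0.421 0.045]
side label_centre 0.69 [269. 247.] 253 288 228 270 [0.466 0.279 0.045]
```

Run:
```python
import cv2
a=cv2.imread("pics/scene0.png")[100:330,140:360];cv2.imwrite("pics/s1.png",cv2.resize(a,None,fx=2.6,fy=2.6,interpolation=3))
a=cv2.imread("pics/side0.png")[130:310,170:340];cv2.imwrite("pics/s2.png",cv2.resize(a,None,fx=3.3,fy=3.3,interpolation=3))
```

```text
(no output)
```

View pics/s1.png

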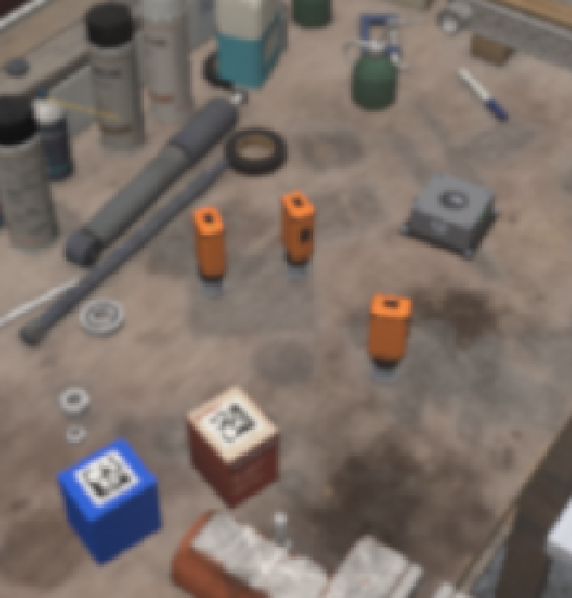

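View pics/s2.png

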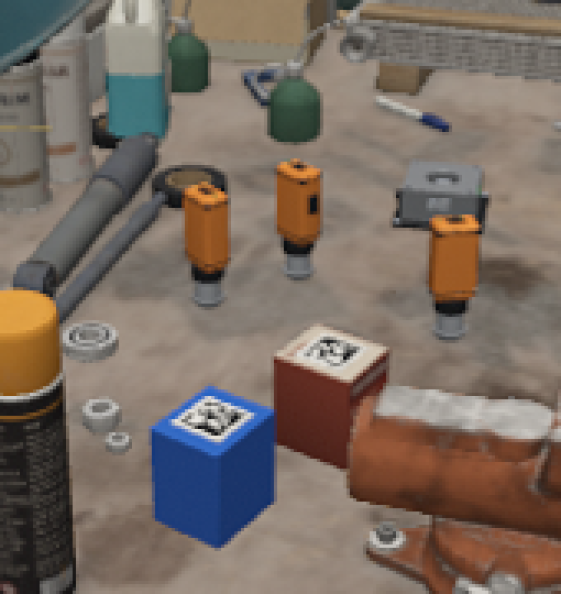

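The scene crop shows three orange scanners, at full-picture pixels (221,194), (254,190) and (290,227). Their y values are about 0.07, -0.01 and 0.05, so the one farthest right is (254,190). The red carton is at (229,262) and its blue look-alike at (184,290). The dock is at (315,176).

Run:
```python
from h import *
a=cams.snapshot("scene");b=cams.snapshot("side")
for n,u,v,z in(("scanner",(254.2,176.2),(260.6,180.9),.125),("s2",(220.5,182),(232.5,186.5),.125),("s3",(290,215.5),(307.5,196),.125),("label",(229.2,262.3),(270.9,236.1),.088),("dock",(315.5,176.2),(300.9,182.4),.045),("bearing",(179,222),(197.5,232),.015),("tape",(238,157.5),(227,186),.019)):
    print(n,atz(a,u,z).round(3),atz(b,v,z).round(3))
p=cams.snapshot("wrist");o=monitor.get_obs();print(p["eye"],np.round(rot(p),3),p["intrinsics"][0],p["k1"],R.from_rotvec(o["eef_rot"]).as_matrix().round(3))
```

```text
scanner [0.587 0.001 0.125] [0.578 0.018 0.125]
s2 [0.655 0.085 0.125] [0.651 0.091 0.125]
s3 [0.406 0.076 0.125] [0.403 0.081 0.125]
label [0.462 0.287 0.088] [0.459 0.29  0.088]
dock [ 0.47  -0.196  0.045] [ 0.485 -0.19   0.045]
bearing [0.722 0.218 0.015] [0.719 0.224 0.015]
tape [ 0.764 -0.141  0.019] [ 0.759 -0.122  0.019]
[ 0.08307535 -0.62508889  0.37490894] [[-0.262 -0.912 -0.315]
 [ 0.965 -0.248 -0.087]
 [ 0.001 -0.326  0.945]] [286.73898378   0.         260.79103115] -0.055889124239145486 [[-0.965 -0.263 -0.   ]
 [-0.263  0.965  0.   ]
 [ 0.     0.    -1.   ]]
```

send_rows(deltas=[[[6, 8, 9, 0, 0, 0, -1], [10, 14, 11, 0, 0, 0, -1], [13, 18, 11, 0, 0, 0, -1], [16, 23, 11, 0, 0, 0, -1], [19, 27, 11, 0, 0, 0, -1], [22, 32, 11, 0, 0, 0, -1], [25, 36, 11, 0, 0, 0, -1], [27, 40, 11, 0, 0, 0, -1], [28, 41, 11, 0, 0, 0, -1], [28, 41, 11, 0, 0, 0, -1]]])

```text
time_s: 1.95
eef_pos: [0.433, -0.2088, 0.3012]
eef_rot: [-0.417, 3.113, -0.001]
ft_force: [1.2, -0.8, 0.1]
gripper_width: 0.0854
finger_force: 0.0
```

Run:
```python
from h import *
p=cams.snapshot("wrist");cv2.imwrite("pics/w1.png",p["color"]);print(monitor.get_obs()["eef_pos"],p["eye"])
for t,z in(("dock",.045),("scanner",.08)):
    for d in cams.silhouettes(p,t): 
        ys,xs=np.nonzero(d["region"]);print(t,round(d["score"],2),np.round(d["at"]),xs.min(),xs.max(),ys.min(),ys.max(),atz(p,d["at"],z).round(3))
```

```text
[ 0.43685312 -0.20454862  0.30109343] [ 0.35167614 -0.23089552  0.48450292]
dock 0.64 [268. 171.] 233 300 137 205 [ 0.463 -0.189  0.045]
scanner 0.92 [455. 184.] 416 478 165 210 [0.398 0.088 0.08 ]
```

View pics/w1.png

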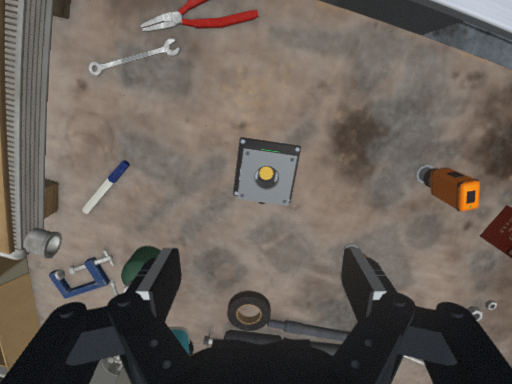

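Dock mouth is at (266,174) and the other (left) scanner at (455,184). The target's foot shows at about (352,246), behind the right finger. Moving over to the target.

send_rows(deltas=[[[1, 4.5, 1, 0, 0, 0, -1], [2, 9, 2, 0, 0, 0, -1], [3, 13.5, 3, 0, 0, 0, -1], [3, 18, 3, 0, 0, 0, -1], [3, 20, 3, 0, 0, 0, -1], [3, 20, 3, 0, 0, 0, -1], [3, 20, 3, 0, 0, 0, -1]]])

```text
time_s: 2.8
eef_pos: [0.4621, -0.0116, 0.3306]
eef_rot: [0.416, -3.114, 0.0]
ft_force: [0.6, 0.3, 0.2]
gripper_width: 0.0855
finger_force: 0.0
```

Run:
```python
from h import *
p=cams.snapshot("wrist");cv2.imwrite("pics/w2.png",cv2.resize(p["color"],(800,600),interpolation=3));np.save("w2.npy",p,allow_pickle=True)
print(monitor.get_obs()["eef_pos"],p["eye"])
for t,z in(("dock",.045),("scanner",.08),("filter_box",.06)):
    for d in cams.silhouettes(p,t): 
        ys,xs=np.nonzero(d["region"]);print(t,round(d["score"],2),np.round(d["at"]),xs.min(),xs.max(),ys.min(),ys.max(),atz(p,d["at"],z).round(3))
```

```text
[ 0.4621495  -0.01194183  0.33059488] [ 0.38101757 -0.03354688  0.51402908]
dock 0.98 [161. 121.] 126 192 89 154 [ 0.463 -0.177  0.045]
scanner 0.95 [290. 270.] 277 307 241 294 [0.654 0.096 0.08 ]
scanner 0.56 [253. 224.] 238 268 198 248 [0.584 0.009 0.08 ]
filter_box 0.89 [473. 237.] 434 511 208 269 [0.515 0.408 0.06 ]
filter_box 0.6 [432. 190.] 390 468 161 226 [0.453 0.289 0.06 ]
```

View pics/w2.png

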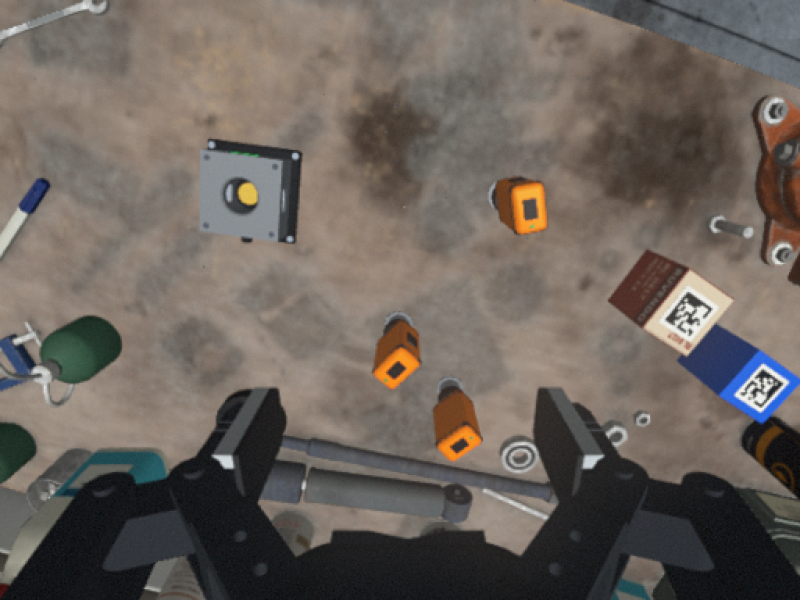

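Target scanner top is at (398,368) in the 800-pixel view, with its neighbour at (458,442), the label at (690,312) and the dock mouth at (241,195). Next I'll take precise metrics from the top faces and one close crop to check the choice.

```bash
cat > meas.py <<'E'
from h import *
def top(p,uv,z,mask,rad=30):
    n,l=cv2.connectedComponents(mask.astype(np.uint8))
    m=l==l[int(uv[1]),int(uv[0])] if l[int(uv[1]),int(uv[0])] else None
    if m is None:
        ys,xs=np.nonzero(mask);i=np.argmin((xs-uv[0])**2+(ys-uv[1])**2);m=l==l[ys[i],xs[i]]
    c,_=cv2.findContours(m.astype(np.uint8),cv2.RETR_EXTERNAL,cv2.CHAIN_APPROX_NONE)
    c=max(c,key=len)[:,0]
    w=np.array([atz(p,q,z)[:2] for q in c]);r=cv2.minAreaRect((w*1000).astype(np.float32))
    return r,c
E
python3 - <<'E'
from meas import *
p=np.load("w2.npy",allow_pickle=True).item();im=p["color"];hsv=cv2.cvtColor(im,cv2.COLOR_BGR2HSV)
print(hsv[230:242,248:262,2])
org=(hsv[...,0]<22)&(hsv[...,1]>150)&(hsv[...,2]>215)
print("scanner",top(p,(249,237),.125,org)[0])
wh=(hsv[...,1]<40)&(hsv[...,2]>190);wh=cv2.morphologyEx(wh.astype(np.uint8),cv2.MORPH_CLOSE,np.ones((7,7)))
print("label",top(p,(441,200),.088,wh)[0])
lo=[(u/1.5625,v/1.5625) for u,v in((241,195),(203,150),(280,157),(199,236),(276,241))]
print("dock",[atz(p,q,.045).round(4)[:2] for q in lo])
cv2.imwrite("pics/c1.png",cv2.resize(im[190:260,230:300],(560,560),interpolation=2))
cv2.imwrite("pics/c2.png",np.hstack([cv2.resize(im[85:160,120:195],(400,400),interpolation=2),cv2.resize(im[160:230,390:460],(400,400),interpolation=2)]))
E
```

```text
[[224 233 240 244 250 251 250 250 251 250 249 249 249 248]
 [233 239 247 250 252 230 156 159 239 251 250 249 248 249]
 [240 246 251 251 204 121  65  74 157 240 251 250 249 249]
 [246 250 250 208 117  63  52  53  75 156 239 252 250 249]
 [251 251 207 117  61  54  58  55  54  70 129 233 250 250]
 [251 207 119  59  54  58  59  60  56  51  63 137 239 250]
 [207 116  65  53  59  58  57  60  57  54  85 169 242 250]
 [117  62  57  59  59  59  55  59  58  89 172 242 251 249]
 [ 77  51  54  59  60  60  55  57  87 169 242 251 249 245]
 [133  68  55  56  57  57  57  85 171 243 251 250 245 234]
 [223 145  83  57  53  58 101 174 244 252 249 246 231 175]
 [251 237 164  89  64 107 203 248 251 248 245 230 171 130]]
scanner ((582.0204467773438, 9.758052825927734), (25.68077278137207, 39.851341247558594), 61.30608367919922)
label ((461.5472412109375, 291.8370666503906), (48.989200592041016, 48.23905944824219), 74.03839111328125)
dock [array([ 0.4721, -0.187 ]), array([ 0.4374, -0.2318]), array([ 0.4245, -0.1544]), array([ 0.5265, -0.2247]), array([ 0.5105, -0.1431])]
```

View pics/c1.png

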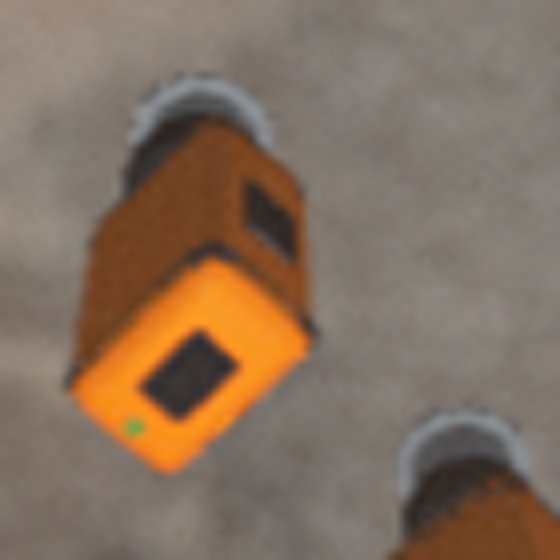

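View pics/c2.png

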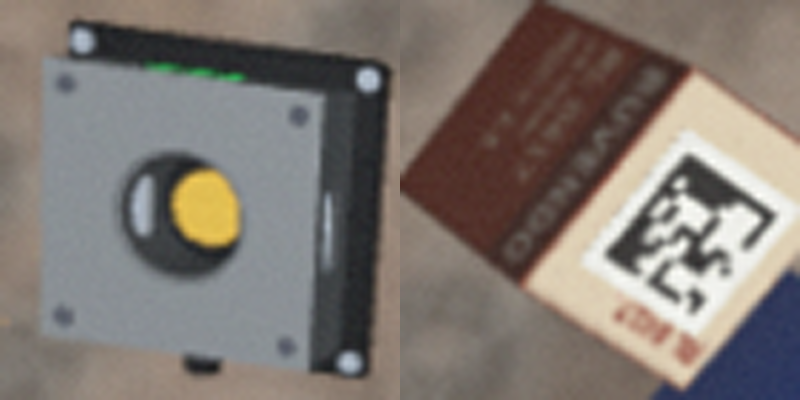

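The choice holds: the target at crop (190,370) has its long axis running up and to the right, and the dock socket and red label are clear. Hovering above the target with the fingers aligned.

send_rows(deltas=[[[3, 0.5, -1, 0, 0, -8, -1], [6, 1, -3, 0, 0, -16, -1], [9, 1.5, -5, 0, 0, -24, -1], [11, 2, -7, 0, 0, -32, -1], [12, 2.2, -8, 0, 0, -40, -1], [12, 2.2, -8, 0, 0, -44, -1], [12, 2.2, -8, 0, 0, -44, -1], [12, 2.2, -8, 0, 0, -44, -1]]])

```text
time_s: 3.8
eef_pos: [0.5825, 0.0104, 0.2508]
eef_rot: [0.78, 3.043, -0.0]
ft_force: [0.1, -0.5, 0.2]
gripper_width: 0.0855
finger_force: 0.0
```

Run:
```python
from meas import *
p=cams.snapshot("wrist");im=p["color"];hsv=cv2.cvtColor(im,cv2.COLOR_BGR2HSV)
o=monitor.get_obs();T=R.from_rotvec(o["eef_rot"]).as_matrix();print(o["eef_pos"],T[:,1],np.degrees(np.arctan2(T[1,1],T[0,1])))
org=(hsv[...,0]<22)&(hsv[...,1]>150)&(hsv[...,2]>205)
u=proj(p,(.582,.01,.125));print(u)
r,c=top(p,u+[0,14],.125,org);print("scanner",r)
v=im.copy();cv2.drawContours(v,[c[:,None]],-1,(255,0,0),1);cv2.imwrite("pics/w3.png",v)
```

```text
[0.58240707 0.01061737 0.25104489] [4.80954007e-01 8.76745697e-01 4.75698865e-04] 61.25226819752726
[259.88281284 172.34635155]
scanner ((581.81494140625, 9.705119132995605), (25.48716163635254, 39.422367095947266), 61.888912200927734)
```

View pics/w3.png

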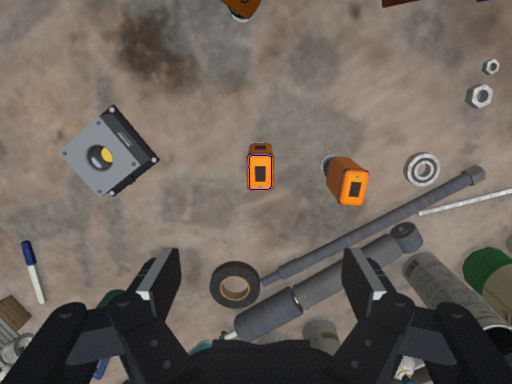

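The picture shows the target centred between the fingers at (260,172), measured at the same place as before. Descending and gripping.

send_rows(deltas=[[[0, -0.1, -4, 0, 0, 0.5, -1], [0, -0.1, -8, 0, 0, 0.5, -1], [0, -0.1, -12, 0, 0, 0.5, -1], [0, -0.1, -15, 0, 0, 0.5, -1], [0, -0.1, -18, 0, 0, 0.5, -1], [0, -0.1, -18, 0, 0, 0.5, -1], [0, -0.1, -18, 0, 0, 0.5, 0], [0, -0.1, -18, 0, 0, 0.5, 0.6], [0, -0.1, -18, 0, 0, 0.5, 1], [0, -0.1, -18, 0, 0, 0.5, 1], [0, -0.1, -18, 0, 0, 0.5, 1], [0, -0.1, -18, 0, 0, 0.5, 1]]], grip_force=60)

```text
time_s: 5.05
eef_pos: [0.5837, 0.0103, 0.0725]
eef_rot: [0.765, 3.043, 0.002]
ft_force: [-1.7, 0.0, 6.8]
gripper_width: 0.0284
finger_force: 60.7
```

send_rows(deltas=[[[0, 0, 2, 0, 0, 0, 1], [0, 0, 5, 0, 0, 0, 1], [0, 0, 9, 0, 0, 0, 1], [0, 0, 12, 0, 0, 0, 1], [-1, 2, 14.5, 0, 0, 0, 1], [-2.5, 6, 14.5, 0, 0, 0, 1], [-4, 10, 14.5, 0, 0, 0, 1], [-6, 14, 14.5, 0, 0, 0, 1], [-7.5, 18, 14.5, 0, 0, 0, 1], [-9, 21, 14.5, 0, 0, 0, 1], [-10, 24, 14.5, 0, 0, 0, 1], [-11, 26, 14.5, 0, 0, 0, 1]]])

```text
time_s: 6.25
eef_pos: [0.4709, 0.2719, 0.2148]
eef_rot: [-0.765, -3.046, 0.001]
ft_force: [-0.2, 0.3, -2.1]
gripper_width: 0.0283
finger_force: 59.8
```

Run:
```python
from meas import *
o=monitor.get_obs();print(o["eef_pos"],o["gripper_width"],o["finger_force"],o["ft_force"])
p=cams.snapshot("wrist");im=p["color"];cv2.imwrite("pics/w4.png",im)
q=cams.snapshot("side");cv2.imwrite("pics/s4.png",cv2.resize(q["color"][120:320,180:380],(600,600),interpolation=3))
a=np.hstack([cv2.resize(im,(450,337)),cv2.resize(q["color"][150:300,200:350],(337,337),interpolation=2)]);cv2.imwrite("pics/m4.png",a)
hsv=cv2.cvtColor(im,cv2.COLOR_BGR2HSV)
wh=(hsv[...,1]<40)&(hsv[...,2]>190);wh=cv2.morphologyEx(wh.astype(np.uint8),cv2.MORPH_CLOSE,np.ones((9,9)))
u=proj(p,(.4615,.2915,.088));print(u,top(p,u,.088,wh)[0])
```

```text
[0.47091989 0.27190859 0.21477158] 0.0282506161923227 59.795626401901245 [-0.20709667  0.31226083 -2.08736032]
[272.18740196 156.98602591] ((460.9759826660156, 289.9559631347656), (48.26445388793945, 47.334228515625), 73.86201477050781)
```

View pics/m4.png

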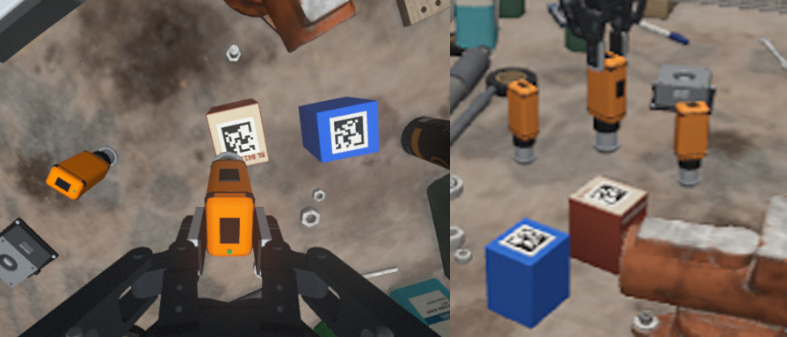

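Wrist view: scanner held straight at (230,225). The label (240,137) is ahead, and the side view shows it upright. Moving over the label and holding.

send_rows(deltas=[[[-0.5, 1.0, 0, 0, 0, 0, 1], [-0.9, 1.8, 0, 0, 0, 0, 1], [-0.9, 1.8, 0, 0, 0, 0, 1], [-0.9, 1.8, 0, 0, 0, 0, 1], [-0.9, 1.8, 0, 0, 0, 0, 1], [-0.9, 1.8, 0, 0, 0, 0, 1], [-0.9, 1.8, 0, 0, 0, 0, 1], [-0.9, 1.8, 0, 0, 0, 0, 1], [-0.9, 1.8, 0, 0, 0, 0, 1], [-0.9, 1.8, 0, 0, 0, 0, 1], [-0.9, 1.8, 0, 0, 0, 0, 1], [-0.9, 1.8, 0, 0, 0, 0, 1]]])

```text
time_s: 7.55
eef_pos: [0.4633, 0.2882, 0.2156]
eef_rot: [-0.767, -3.046, 0.0]
ft_force: [0.7, -0.3, -2.2]
gripper_width: 0.0285
finger_force: 59.8
```

send_rows(deltas=[[[0, 0, 0, 0, 0, 0, 1], [0, 0, 0, 0, 0, 0, 1], [0, 0, 0, 0, 0, 0, 1], [0, 0, 0, 0, 0, 0, 1]]])

```text
time_s: 7.95
eef_pos: [0.4633, 0.2882, 0.2156]
eef_rot: [-0.767, -3.046, 0.0]
ft_force: [1.3, -0.1, -1.5]
gripper_width: 0.0282
finger_force: 59.8
```

Run:
```python
from meas import *
o=monitor.get_obs();print(o["eef_pos"])
q=cams.snapshot("side");p=cams.snapshot("scene")
for z in(0,.14,.2): print(z,)
a=np.hstack([cv2.resize(s["color"][int(u[1])-50:int(u[1])+50,int(u[0])-50:int(u[0])+50],(390,390),interpolation=2) for s in(p,q) for u in[proj(s,(.4615,.29,.13))]])
cv2.imwrite("pics/m5.png",a)
for s in(p,q):
    u0=proj(s,(.4615,.29,.13)).astype(int)-50
    for X in((.461,.290,.088),(.461,.290,.142),(.461,.290,.267)): print(((proj(s,X)-u0)*3.9).round())
```

```text
[0.46334492 0.28823213 0.21558359]
0
0.14
0.2
[198. 234.]
[195. 186.]
[189.  59.]
[196. 250.]
[197. 183.]
[200.  19.]
```

View pics/m5.png

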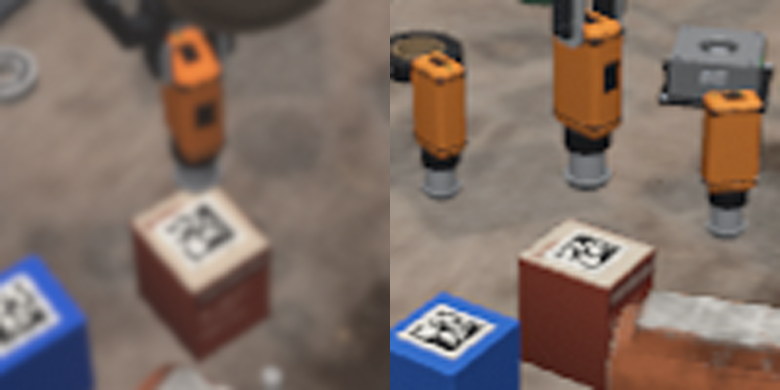

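Lens is over the label, with the foot at (195,180) in the scene half and (587,180) in the side half, both where the model predicts. It held for over 1 s. Carrying it to a viewing spot beside the dock.

send_rows(deltas=[[[0.2, -2, 0, 0, 0, 0, 1], [0.7, -6, 0, 0, 0, 0, 1], [1.2, -10, 0, 0, 0, 0, 1], [1.8, -14.5, 0, 0, 0, 0, 1], [2.3, -19, 0, 0, 0, 0, 1], [2.9, -23.5, 0, 0, 0, 0, 1], [3.4, -28, 0, 0, 0, 0, 1], [4, -32.5, 0, 0, 0, 0, 1], [4.5, -37, 0, 0, 0, 0, 1], [5.1, -41.5, 0, 0, 0, 0, 1], [5.6, -46, 0, 0, 0, 0, 1], [6, -49, 0, 0, 0, 0, 1]]])

```text
time_s: 9.25
eef_pos: [0.5225, -0.2051, 0.2156]
eef_rot: [-0.771, -3.045, 0.001]
ft_force: [1.2, 0.1, -2.5]
gripper_width: 0.0283
finger_force: 59.9
```

send_rows(deltas=[[[0.2, -1.4, -2, 0, 0, 0, 1], [0.2, -1.4, -3, 0, 0, 0, 1], [0.2, -1.4, -3, 0, 0, 0, 1], [0.2, -1.4, -3, 0, 0, 0, 1], [0.2, -1.4, -3, 0, 0, 0, 1]]])

```text
time_s: 9.75
eef_pos: [0.5259, -0.2152, 0.1867]
eef_rot: [0.764, 3.045, -0.0]
ft_force: [0.5, 0.1, -1.4]
gripper_width: 0.0284
finger_force: 59.9
```

Run:
```python
from meas import *
o=monitor.get_obs();print(o["eef_pos"],o["gripper_width"])
p=cams.snapshot("wrist");im=p["color"];np.save("w6.npy",p,allow_pickle=True)
u=proj(p,(.472,-.187,.045));print(u);x0,y0=(u-70).astype(int).clip(0);print(x0,y0)
cv2.imwrite("pics/d6.png",cv2.resize(im[y0:y0+150,x0:x0+200],(800,600),interpolation=2))
```

```text
[ 0.52588282 -0.21516019  0.18669889] 0.028402174740364473
[259.77374743 115.2430192 ]
189 45
```

View pics/d6.png

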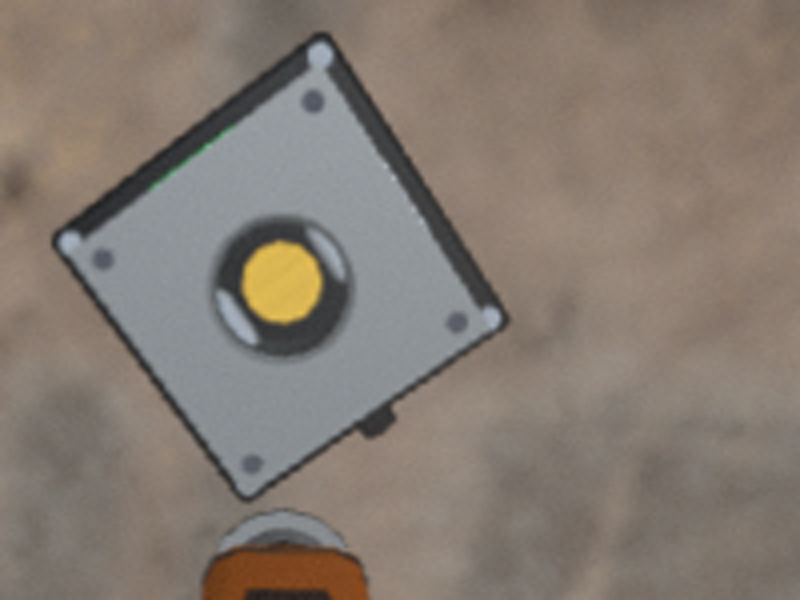

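Mouth centre at (282,286) in the crop, and the four screws average to the same point. The foot's front rim is at (281,509).

Run:
```python
from h import *
p=np.load("w6.npy",allow_pickle=True).item()
f=lambda u,v:(189+u/4-.375,45+v/4-.375)
print("mouth",atz(p,f(282,286),.045),"pad",atz(p,f(282,282),.017),[atz(p,f(*q),.045)[:2].round(4) for q in((313,101),(103,260),(457,322),(252,464))])
o=monitor.get_obs();T=R.from_rotvec(o["eef_rot"]).as_matrix();e=o["eef_pos"];print(e,T[:,0],T[:,2])
zb=e[2]-.0725
for z in(zb+.006,zb+.008):
    F=atz(p,f(281,509),z);c=F-.017*T[:,0];print("foot centre",c, "rel tcp",c-e)
```

```text
mouth [ 0.4724985  -0.18808044  0.045     ] pad [ 0.47328224 -0.1886171   0.017     ] [array([ 0.4343, -0.1582]), array([ 0.443, -0.228]), array([ 0.5041, -0.1497]), array([ 0.5126, -0.2195])]
[ 0.5259502  -0.21511204  0.18675604] [-0.88143636  0.47229867 -0.00197595] [ 1.99813174e-03 -4.54635446e-04 -9.99997900e-01]
foot centre [ 0.52556974 -0.21656552  0.12028963] rel tcp [-0.00038047 -0.00145348 -0.06646641]
foot centre [ 0.52509605 -0.21630023  0.12228963] rel tcp [-0.00085415 -0.00118819 -0.06446641]
```

send_rows(deltas=[[[-1.5, 0.8, 0, 0, 0, 0, 1], [-3.5, 1.8, 0, 0, 0, 0, 1], [-5, 2.6, 0, 0, 0, 0, 1], [-5.3, 2.8, -1, 0, 0, 0, 1], [-5.3, 2.8, -3, 0, 0, 0, 1], [-5.3, 2.8, -5, 0, 0, 0, 1], [-5.3, 2.8, -6.2, 0, 0, 0, 1], [-5.3, 2.8, -6.2, 0, 0, 0, 1], [-5.3, 2.8, -6.2, 0, 0, 0, 1]]])

```text
time_s: 10.7
eef_pos: [0.4731, -0.1879, 0.124]
eef_rot: [0.766, 3.046, -0.001]
ft_force: [0.6, 0.5, -1.2]
gripper_width: 0.0285
finger_force: 59.8
```

Run:
```python
from meas import *
p=cams.snapshot("wrist");im=p["color"]
o=monitor.get_obs();T=R.from_rotvec(o["eef_rot"]).as_matrix();e=o["eef_pos"];print(e,T[:,2],o["ft_force"])
print("centre err mm", ((e[:2]+[-.0007,-.0013])-[.4727,-.1884])*1000)
q=cams.snapshot("side");s=cams.snapshot("scene")
for P in(q,s):
    for d in cams.silhouettes(P,"scanner")[:4]: print(d["at"],round(d["score"],2))
    print(proj(P,(*e[:2],.1)),proj(P,(*e[:2],.045)))
```

```text
[ 0.47337631 -0.18794362  0.12440252] [ 1.72233752e-03 -6.06987932e-04 -9.99998333e-01] [-0.66687344  0.6832188  -1.61048678]
centre err mm [-0.02369109 -0.84362016]
[234.1, 202.3] 0.91
[308.7, 214.1] 0.91
[301.9, 164.1] 0.62
[304.57663926 169.56364662] [303.88437985 183.06435505]
[289.4, 226.5] 0.8
[222.7, 196.1] 0.77
[316.5, 162.1] 0.71
[315.26481096 164.891849  ] [313.55167593 177.111617  ]
```

Within about 1 mm. The underside is about 51 mm up, so I'll enter the mouth gently.

send_rows(deltas=[[[0, 0.08, -0.4, 0, 0, 0, 1], [0, 0.08, -0.8, 0, 0, 0, 1], [0, 0.08, -1.2, 0, 0, 0, 1], [0, 0.08, -1.5, 0, 0, 0, 1], [0, 0.08, -1.8, 0, 0, 0, 1], [0, 0.08, -1.8, 0, 0, 0, 1], [0, 0.08, -1.8, 0, 0, 0, 1]]])

```text
time_s: 11.65
eef_pos: [0.4724, -0.187, 0.1055]
eef_rot: [-0.767, -3.046, 0.0]
ft_force: [0.4, 0.3, -3.5]
gripper_width: 0.0285
finger_force: 59.9
```

In the socket with no contact force. Pushing through the rollers.

send_rows(deltas=[[[0, 0, -0.3, 0, 0, 0, 1], [0, 0, -0.6, 0, 0, 0, 1], [0, 0, -0.9, 0, 0, 0, 1], [0, 0, -1.2, 0, 0, 0, 1], [0, 0, -1.5, 0, 0, 0, 1], [0, 0, -1.7, 0, 0, 0, 1], [0, 0, -1.8, 0, 0, 0, 1], [0, 0, -1.8, 0, 0, 0, 1], [0, 0, -1.8, 0, 0, 0, 1], [0, 0, -1.8, 0, 0, 0, 1]]])

```text
time_s: 12.65
eef_pos: [0.4725, -0.1871, 0.0879]
eef_rot: [0.767, 3.046, -0.0]
ft_force: [-0.9, -2.5, 0.1]
gripper_width: 0.0282
finger_force: 61.3
```

Run:
```python
from h import *
o=monitor.get_obs();print(o["eef_pos"],o["ft_force"],o["wrist_torque"])
```

```text
[ 0.47254076 -0.18712307  0.0878575 ] [-0.92947615 -2.51412126  0.08413811] [-0.8133875   0.02435223 -0.01426056]
```

send_rows(deltas=[[[0, 0, -0.1, 0, 0, 0, 1], [0, 0, -0.2, 0, 0, 0, 1], [0, 0, -0.2, 0, 0, 0, 1], [0, 0, -0.2, 0, 0, 0, 1]]])

```text
time_s: 13.05
eef_pos: [0.4727, -0.1871, 0.0861]
eef_rot: [0.767, 3.046, -0.0]
ft_force: [-0.3, -2.1, 5.5]
gripper_width: 0.0287
finger_force: 61.8
```

send_rows(deltas=[[[0, 0, -0.1, 0, 0, 0, 1], [0, 0, -0.1, 0, 0, 0, 1], [0, 0, -0.1, 0, 0, 0, 1]]])

```text
time_s: 13.35
eef_pos: [0.4728, -0.1872, 0.0852]
eef_rot: [0.766, 3.046, -0.0]
ft_force: [-1.2, -2.3, 6.3]
gripper_width: 0.0283
finger_force: 62.0
```

send_rows(deltas=[[[0, 0, -0.05, 0, 0, 0, 1], [0, 0, -0.05, 0, 0, 0, 1], [0, 0, -0.05, 0, 0, 0, 1]]])

```text
time_s: 13.65
eef_pos: [0.4729, -0.1872, 0.0849]
eef_rot: [0.766, 3.045, -0.001]
ft_force: [-1.0, -1.7, 7.2]
gripper_width: 0.0281
finger_force: 62.0
```

send_rows(deltas=[[[0, 0, -0.05, 0, 0, 0, 1], [0, 0, -0.1, 0, 0, 0, 1], [0, 0, -0.1, 0, 0, 0, 1], [0, 0, -0.1, 0, 0, 0, 1]]])

```text
time_s: 14.05
eef_pos: [0.4731, -0.1873, 0.0844]
eef_rot: [0.766, 3.045, -0.001]
ft_force: [-1.3, -2.2, 10.1]
gripper_width: 0.0284
finger_force: 62.4
```

send_rows(deltas=[[[0, 0, -0.05, 0, 0, 0, 1], [0, 0, -0.05, 0, 0, 0, 1], [0, 0, -0.05, 0, 0, 0, 1], [0, 0, -0.05, 0, 0, 0, 1]]])

```text
time_s: 14.45
eef_pos: [0.4733, -0.1874, 0.0844]
eef_rot: [0.765, 3.044, -0.001]
ft_force: [-2.1, -1.2, 11.3]
gripper_width: 0.0285
finger_force: 62.7
```

The TCP no longer drops as the command goes lower. It sits at 0.0844, an underside height of about 12 mm, which is the hard stop, so the pad is fully down. Handing in.

Run:
```python
from h import *
o=monitor.get_obs();print(o["eef_pos"],o["ft_force"],np.abs(o["qvel"]).max())
print(arm.close_job())
```

```text
[ 0.47330244 -0.18742319  0.08440907] [-2.07642452 -1.20692863 11.27601385] 0.002767748329534778
the job is handed in; nothing more can be done
None
```

I held the scanner upright over the label for more than a second, pushed it into the dock down to its hard stop, and handed the job in at about 14.5 s still gripping and pressing; the hand-in returned no verdict.

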